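# Show the bearing ball to the inspection camera

## Task

A bearing ball lies loose in the shallow pocket of a small hand tray and is to be looked at by the inspection camera on the bench. First take away the squeeze bottle that blocks the camera's view and stand it upright on the bench, at least 15 cm from where it stood; then pick up the tray by its upright grip, keep it near level all the way so that the ball never leaves its pocket, and hold it level in the air with the ball centred on the lens axis 7 cm in front of the glass, the ball end towards the lens and the grip straight behind. Finish while still holding it there, still; do not bump the camera, and leave the other things on the bench where they are.

Things in the scene. Friction and masses are not known exactly. Their poses are not given: they have to be found in the camera images.
- camera: Inspection camera fixed on the bench: steel base 100x90x16 mm, post 181 mm tall, black lens barrel 44 mm in diameter, axis level, 120 mm above the bench; barrel top at 142 mm, clamp top 146 mm. Origin: centre of the base's underside. The lens looks along its -x axis, the glass is 60 mm from the origin along -x; z is up.
- focus (a point): The point to be held in view: on the lens axis 70 mm in front of the glass, i.e. at (-130, 0, 120) mm in the camera's frame. The bottle stands within about 20 mm of the spot under it at the start. To the left a bench grinder, 0.32 m tall, fills the bench beyond x = 0.53 for y > 0.12: pass in front of it.
- tray: Loose bare aluminium hand tray, 120x60 mm, about 0.16 kg: floor 6 mm thick, lip 10 mm high. In its middle an upright wooden grip plate, 36 mm along x, 12 mm thick along y, up to 60 mm above the underside (its metal foot, 44x18 mm, to 12 mm). Origin: centre of the underside; +x to the ball pocket's end, z up. Pinch the plate across its 12 mm; a firm grip (30 N) keeps it from pivoting.
- grip (a point): Middle of the grip plate's gripping height: 45 mm above the tray's underside, over its centre.
- pocket (a point): Where the ball's centre is when it sits in the middle of its pocket: (42, 0, 17) mm in the tray's frame. The pocket is a steel ring on the tray floor, 20 mm inside, rim 3 mm high; the ball plays about 2.5 mm in it and climbs out when the tray is tipped by about 40 degrees, or less when it is jerked.
- ball_center (a point): Centre of the loose steel ball, 22 mm in diameter, 43 g, that lies in the tray's pocket.
- bottle: Loose squeeze bottle with ribbed cap before the lens, 125 mm tall, 0.16 kg; body 48 mm wide up to about 80 mm, cap (28 mm wide) from 103 mm. Origin: centre of its underside. Take it across the body 60 to 75 mm up, or by the cap. At x 0.56 to 0.60 the bench is free 15 to 19 cm to the robot's right of focus if focus has y > -0.10, else 15 to 19 cm to its left.
- solder_spool: Bystander, leave alone: spool of solder wire lying flat, 51 mm across, 24 mm high; origin at the centre of its underside.
- pliers: Bystander, leave alone: small pliers lying flat, 145x52x11 mm; origin at the centre of the underside.
- loupe: Bystander, leave alone: eye loupe, 34 mm across, 26 mm high; origin at the centre of its underside.
- tape_roll: Bystander, leave alone: narrow roll of tape lying flat, 45 mm across, 12 mm high; origin at the centre of its underside.
Things that resemble listed ones, but are neither listed nor needed, are in the scene too. Leave any turquoise look-alike of the tray alone.

How it is judged:
By the outcome, as a careful person would: the job done as asked, in the order asked, and still so for the second after the job is handed in, while the arm keeps its last pose, push and grip.
It also fails if it takes over 64 s, if anything falls off the work surface, if the arm or the gripper's body presses on something with over 40 N, if the wrist force passes 120 N, or if a joint passes its speed limit or range.

## Robot

A 6-joint arm with a two-finger parallel gripper is mounted at the origin on a cart in front of the work surface, level with it; the furniture and walls round the work are solid. World frame = base frame: x ahead of the robot, y to its left, z up, the work surface at z = 0. Lengths are in mm, angles in degrees, forces in N, time in s.
With the tool pointing down it reaches from about 350 to 850 mm from the base axis. Payload 8.1 kg.
Tool frame: the origin (TCP) lies on the centre line of the jaws, within the pads' length; the fingertips stand r.tip_extent ahead of it and the grasp point (between the pads) lies 8 mm behind it (r.tip_extent is the distance from the TCP to the fingertips, in mm); z points along the fingers, y is the direction in which the jaws open and shut (so a half turn about z gives the same grasp; the last joint's range is limited). The gripper opens to 85 mm and grips with 20 to 120 N. Pads are 22 mm wide; open, the fingers measure 114 mm over their backs; the gripper's body (76 mm by 85 mm) begins 54 mm behind the grasp point. The pads swing forward as they close: fully open they stand 13 mm farther back than shut.
Start: joints at [-74.622, 7.471, 85.268, -0, 87.261, -4.893], TCP at [207.899, -562.835, 242.292] pointing down, gripper open.
Joint ranges: [-169.43, 169.43], [-51.17, 129.36], [1.28, 143.12], [-76.62, 256.62], [0, 156.53], [-152.29, 152.29]. Speed limits (degrees/s): [136.94, 136.94, 159.86, 180, 180, 180].

## Interface

Orientations are given as [roll, pitch, yaw] about the fixed x, y, z axes, in that order (R = Rz(yaw) Ry(pitch) Rx(roll)).
In Python, from bench import sense, optics, hand_in, spotter, r gives the robot as it stands.
- The arm moves only by the tool apply_moves, never from a script. Its argument "series" is a list of rows, each a list of 3 entries, a list of its own where there are three numbers: the opening, from 0 (shut) to 1 (fully open), then the shift along the world's x, y, z in m, then the turn about the world's z in rad. In form: [[grip, [x, y, z], turn], ...]. A call has 1 to 5 rows; each row is the pose to reach, as a shift and turn from the pose measured when the call began; what a row does not reach only later rows make up. A row lasts 1/8 s, in which the tool goes at most 62.5 mm and 10.7 degrees, less where a joint would pass 70% of its speed; a pose out of reach is approached as far as the arm can. A call with a gripper value outside its range is refused whole. The fingers move at their own pace and stop on an object; "grip_force" is the grip in N (left out, the last holds). Time passes only in rows, so rows that repeat a pose let the fingers close. It gives the time, the measured TCP pose, the force and the opening at its end, in the units of the state.
- sense(): the state, without advancing time (a new reading comes with each control period).
- optics.snapshot(name): name is "scene" or "top"; returns a dict with "color" (480x640x3 uint8, blue, green, red), "intrinsics" (3x3 intrinsics, pixels), "distortion" ([k1, k2, p1, p2, k3] as OpenCV has them; the pictures are not rectified), "rvec" (rotation vector, rad) and "tvec" (3), from world to camera coordinates, as OpenCV has them. Camera axes: x right, y down, z forward; pixel columns grow to the right and rows downward; lengths in mm; the calibration is good to about 2 mm. A picture is of the moment at which its call begins. There is no depth.
- hand_in(): hands the job in, once; it reports no verdict.
Trained networks look in a picture, given as the dict that the camera call returned (one of the last four; its "shot" number tells which), for a name from the list of things; names that differ only in an ending like _2 or _b are one class to them, and where a whole thing is asked for, a point or a joint stands for the part that bears it (a point fixed in the world has none). Each returns a list of dicts, best first, with "p" (0 to 1); they miss things now and then, are a little off and sometimes report something else, mostly with a low value. They report only what shows in the picture. A call takes as long as a camera call. They do not tell look-alikes from the thing itself.
- spotter.search_frame(picture, query): "xyz" ([x, y, z] in mm, in the coordinates of the camera as it stood for that picture, good to about 4 mm: the middle of the surface that is visible of it).
- spotter.masks_of(picture, query): "mask" (480x640 bool, what is visible of it).
The state is a dict: "time": time; "joint_pos": joint angles; "qd": joint speeds; "joint_efforts": joint torques, N m; "tool_pos": TCP position; "tcp_rot": TCP orientation; "ft_force": force on the tool from outside, world axes, zero at the start; "wrist_torque": the same for the moment, N m; "finger_gap": finger opening in mm.
Only numpy, scipy, OpenCV 4.12 (cv2) and the standard library are available. Lean on these libraries where they do the work, as an engineer would, in place of code of your own. Each camera call takes 0.05 s, during which the arm holds its last target.

## Working session

There is one attempt and no reset: what is moved stays moved. The work goes in short steps, Python scripts to look and compute and a tool call to move; the robot and the scene stay as the last step left them, time stands still between calls to the robot, and variables do not carry over. Pictures are saved under pics/ and viewed, and the job is handed in when it is done.

Besides the shell and the picture viewer there is one more tool, called after "Emit:" by a JSON object that holds its "name" and its "arguments". apply_moves: Moves the arm, as the interface text tells. Its arguments: {"type":"object","properties":{"series":{"type":"array"},"grip_force":{"type":"number"}},"required":["series"]}

```bash
mkdir -p pics; ls; cat > h.py <<'E'
from bench import sense, optics, hand_in, spotter, r
import numpy as np, cv2
def snap(n,f):
    p=optics.snapshot(n); cv2.imwrite('pics/%s.png'%f,p['color']); return p
def w(p,c):
    R=cv2.Rodrigues(np.array(p['rvec'],float))[0]; return R.T@(np.array(c,float)-np.array(p['tvec'],float).ravel())
def px(p,X):
    return cv2.projectPoints(np.array(X,float).reshape(-1,3),np.array(p['rvec'],float),np.array(p['tvec'],float),np.array(p['intrinsics'],float),np.array(p['distortion'],float))[0].reshape(-1,2)
def ray(p,uv,z):
    n=cv2.undistortPoints(np.array(uv,float).reshape(-1,1,2),np.array(p['intrinsics'],float),np.array(p['distortion'],float)).reshape(-1,2)
    R=cv2.Rodrigues(np.array(p['rvec'],float))[0]; c=-R.T@np.array(p['tvec'],float).ravel()
    d=np.c_[n,np.ones(len(n))]@R
    return c+d*((z-c[2])/d[:,2])[:,None]
E
python3 - <<'E'
from h import *
print(r.tip_extent, sense())
for n in('scene','top'):
    p=snap(n,n+'0')
    for q in['camera','tray','ball_center','bottle','solder_spool','pliers','loupe','tape_roll']:
        print(n,q,[(round(d['p'],2),w(p,d['xyz']).round().tolist(),px(p,w(p,d['xyz'])).round().tolist()) for d in spotter.search_frame(p,q)[:4]])
E
```

```text
pics
11.0 {'time': 0.0, 'joint_pos': array([-7.46216388e+01,  7.51494889e+00,  8.53301943e+01, -2.72600661e-03,
        8.72612761e+01, -4.89408987e+00]), 'qd': array([-0.0251542 , -0.01087113, -0.03885916,  0.06979241, -0.0190673 ,
        0.12811797]), 'joint_efforts': array([ 1.37814095e-04, -5.69395602e+01, -5.00553703e+01,  2.87949683e-05,
        1.46953011e-02,  8.50547281e-06]), 'tool_pos': array([ 207.7433571 , -562.31732496,  241.23730224]), 'tcp_rot': array([-1.79893736e+02, -6.36635062e-03,  2.02725779e+01]), 'ft_force': array([-0.28352199,  0.25373634,  0.52216576]), 'wrist_torque': array([ 0.00973654, -0.08056244,  0.01897554]), 'finger_gap': 85.47834102960991}
scene camera [(0.72, [766.0, -135.0, 101.0], [[296.0, 202.0]])]
scene tray [(0.84, [449.0, 158.0, 7.0], [[312.0, 305.0]]), (0.59, [713.0, 31.0, 0.0], [[272.0, 255.0]])]
scene ball_center [(0.61, [487.0, 179.0, 21.0], [[295.0, 298.0]]), (0.19, [376.0, 382.0, 22.0], [[269.0, 359.0]])]
scene bottle []
scene solder_spool []
scene pliers [(0.88, [408.0, -16.0, 6.0], [[366.0, 281.0]])]
scene loupe [(0.65, [372.0, 386.0, 20.0], [[269.0, 362.0]])]
scene tape_roll []
top camera [(0.74, [769.0, -143.0, 133.0], [[374.0, 164.0]])]
top tray [(0.78, [448.0, 152.0, 2.0], [[266.0, 289.0]]), (0.63, [713.0, 23.0, 7.0], [[312.0, 197.0]]), (0.26, [378.0, 377.0, 20.0], [[183.0, 313.0]])]
top ball_center [(0.37, [494.0, 176.0, 27.0], [[257.0, 271.0]])]
top bottle [(0.65, [609.0, -142.0, 92.0], [[373.0, 226.0]])]
top solder_spool [(0.86, [618.0, -375.0, 25.0], [[453.0, 228.0]])]
top pliers [(0.73, [413.0, -22.0, 10.0], [[328.0, 301.0]]), (0.54, [769.0, -138.0, 127.0], [[372.0, 165.0]])]
top loupe [(0.45, [375.0, 375.0, 19.0], [[184.0, 314.0]])]
top tape_roll [(0.64, [453.0, 156.0, 8.0], [[265.0, 287.0]]), (0.6, [488.0, -359.0, 10.0], [[448.0, 274.0]])]
```

View pics/scene0.png

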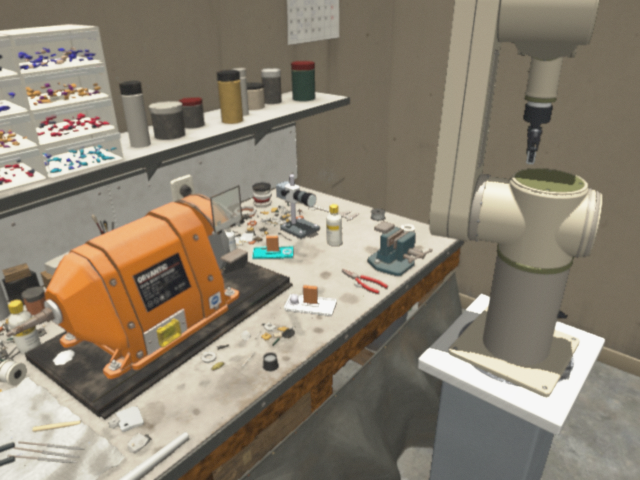

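View pics/top0.png

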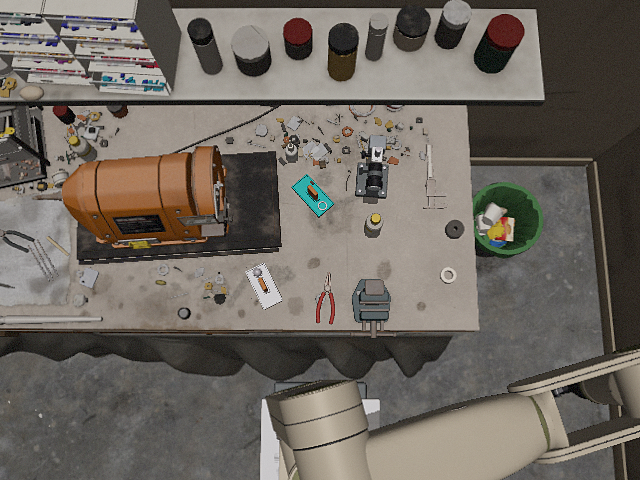

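```bash
python3 - <<'E'
import cv2
a=cv2.imread('pics/top0.png')
cv2.imwrite('pics/c1.png',cv2.resize(a[125:245,290:450],None,fx=5,fy=5,interpolation=cv2.INTER_CUBIC))
cv2.imwrite('pics/c2.png',cv2.resize(a[250:330,230:340],None,fx=7,fy=7,interpolation=cv2.INTER_CUBIC))
a=cv2.imread('pics/scene0.png')
cv2.imwrite('pics/c3.png',cv2.resize(a[170:325,240:400],None,fx=3.8,fy=3.8,interpolation=cv2.INTER_CUBIC))
E
```

```text
(no output)
```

View pics/c1.png

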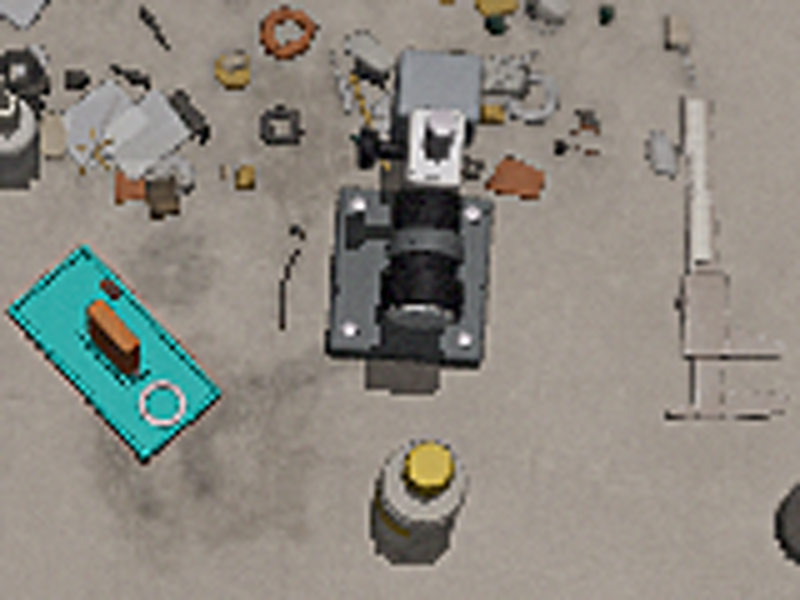

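View pics/c2.png

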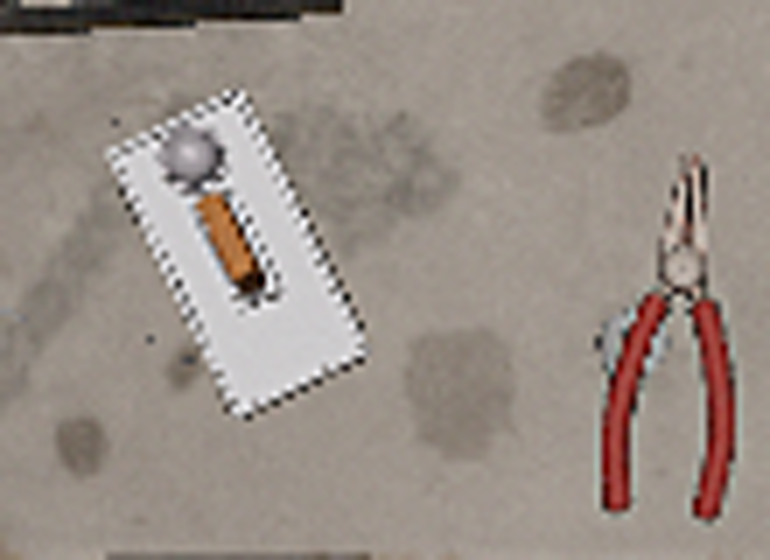

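View pics/c3.png

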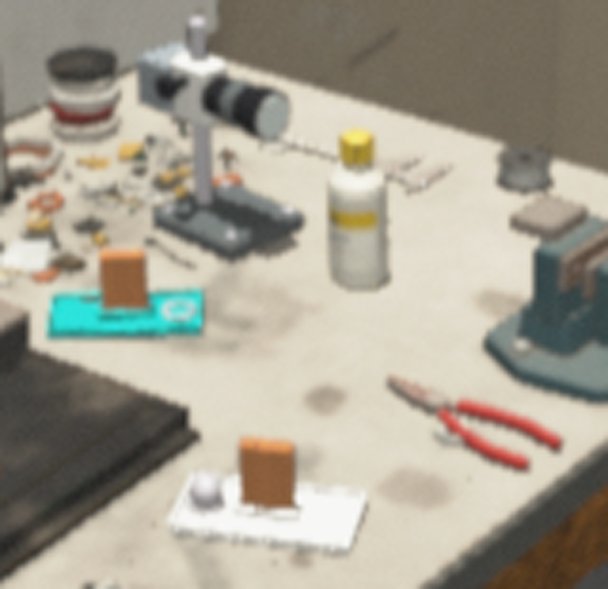

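```bash
python3 - <<'E'
from h import *
p=snap('top','t1'); s=snap('scene','s1')
for k in(p,s):
    R=cv2.Rodrigues(np.array(k['rvec'],float))[0]; print('campos',-R.T@np.array(k['tvec'],float).ravel())
c=lambda a,f,o: np.array(a,float)/f-0.4+np.array(o)
b=ray(p,c([(358,204),(472,213),(465,340),(348,329)],5,(290,125)),18); print('bolts',b.round(1).tolist(),b.mean(0))
e=(b[0]+b[1]-b[2]-b[3])/2; f=(b[1]+b[2]-b[0]-b[3])/2
print(np.degrees(np.arctan2(e[1],e[0])),np.degrees(np.arctan2(f[1],f[0]))+90)
g=ray(p,c([(342,188),(494,195),(487,360),(328,350)],5,(290,125)),16); print('base',g.round(1).tolist(),g.mean(0))
t=ray(p,c([(108,152),(240,92),(368,352),(242,417)],7,(230,250)),10); print('tray',t.round(1).tolist(),t.mean(0))
e=(t[0]+t[1]-t[2]-t[3])/2; f=(t[1]+t[2]-t[0]-t[3])/2
print(np.degrees(np.arctan2(e[1],e[0])),np.degrees(np.arctan2(f[1],f[0]))+90,np.linalg.norm(e),np.linalg.norm(f))
print('ball',ray(p,c([(192,155)],7,(230,250)),17))
print('grip top',ray(p,c([(214,204),(248,284)],7,(230,250)),60))
print('cap',ray(p,c([(430,465)],5,(290,125)),125))
print('cap s',ray(s,c([(357,135)],3.8,(240,170)),125), 'bottom',ray(s,c([(358,282)],3.8,(240,170)),0))
def poly(img,k,X,col): 
    q=px(k,X); 
    cv2.polylines(img,[np.int32(q*4*16).reshape(-1,1,2)],True,col,1,shift=4)
for q in('camera','bottle','tray','ball_center'):
  for k,n in((p,'t'),(s,'s')):
    for d in spotter.masks_of(k,q)[:2]:
        m=d['mask']; ys,xs=np.nonzero(m); print(q,n,round(d['p'],2),m.sum(),xs.min(),xs.max(),ys.min(),ys.max(),xs.mean().round(1),ys.mean().round(1))
E
```

```text
campos [ 250.59148666    3.6752504  1620.42870773]
campos [-235.96956339  937.32256685  727.66377866]
bolts [[805.5, -117.7, 18.0], [800.2, -183.8, 18.0], [723.6, -178.1, 18.0], [730.0, -110.9, 18.0]] [ 764.82090177 -147.63784757   18.        ]
-4.709365637143173 -5.038435739019917
base [[816.0, -108.7, 16.0], [811.9, -197.1, 16.0], [712.2, -190.7, 16.0], [718.0, -99.4, 16.0]] [ 764.54011723 -148.97784308   16.        ]
tray [[495.8, 211.5, 10.0], [520.2, 159.1, 10.0], [416.0, 106.1, 10.0], [390.2, 155.5, 10.0]] [455.53386016 158.03916121  10.        ]
27.446144145613072 26.29194935508893 118.23284714194963 56.77863365356913
ball [[493.57462772 177.01458896  17.        ]]
grip top [[467.93507325 163.3833139   60.        ]
 [436.91707299 149.55964682  60.        ]]
cap [[ 622.93802209 -145.8528772   125.        ]]
cap s [[ 620.91128132 -145.74726293  125.        ]] bottom [[ 614.35481726 -137.95123857    0.        ]]
camera t 0.57 1541 355 387 135 197 372.7 169.9
camera s 0.92 1219 276 319 176 237 296.6 208.7
bottle t 0.88 340 364 382 213 235 372.8 224.1
bottle s 0.68 614 325 342 204 245 333.8 226.3
bottle s 0.67 365 342 387 269 294 364.0 280.9
tray t 0.94 852 292 332 175 215 312.1 195.0
tray t 0.69 854 247 281 263 308 263.6 285.8
tray s 0.78 972 284 336 285 316 311.8 303.2
tray s 0.64 638 252 292 236 259 271.5 250.2
ball_center t 0.42 54 253 260 268 275 256.6 271.6
ball_center s 0.6 38 291 297 296 302 293.9 299.2
ball_center s 0.22 55 403 414 226 231 408.7 228.2
```

Emit:
{"name": "apply_moves", "arguments": {"series": [[1,[0.055,0.055,0],0],[1,[0.1,0.1,0],0],[1,[0.145,0.145,0],0],[1,[0.19,0.19,0],0],[1,[0.235,0.235,0],0]], "grip_force": 30}}

```text
time: 2.02
tool_pos: [430.1, -340.3, 242.6]
tcp_rot: [180.0, -0.0, 20.3]
ft_force: [0.0, 0.4, -0.5]
finger_gap: 85.4
```

Emit:
{"name": "apply_moves", "arguments": {"series": [[1,[0.04,0.04,0],0],[1,[0.08,0.08,0],0],[1,[0.12,0.12,0],0],[1,[0.16,0.16,0],0],[1,[0.191,0.194,0],0]]}}

```text
time: 2.65
tool_pos: [622.4, -144.4, 242.5]
tcp_rot: [180.0, -0.0, 20.3]
ft_force: [0.4, 0.0, -0.5]
finger_gap: 86.0
```

Emit:
{"name": "apply_moves", "arguments": {"series": [[1,[0,0,-0.02],0],[1,[0,0,-0.05],0],[1,[0,0,-0.07],0],[1,[0,0,-0.08],0],[1,[0,0,-0.08],0]]}}

```text
time: 3.28
tool_pos: [621.9, -144.8, 161.9]
tcp_rot: [180.0, 0.0, 20.3]
ft_force: [0.1, -0.2, 0.5]
finger_gap: 85.5
```

```bash
python3 - <<'E'
from h import *
print(sense()['tool_pos'])
a=snap('scene','s2')['color'];b=snap('top','t2')['color']
cv2.imwrite('pics/c4.png',np.hstack([cv2.resize(a[120:280,270:400],(390,480)),cv2.resize(b[125:285,300:430],(390,480))]))
E
```

```text
[ 621.85360781 -144.81736732  161.92609605]
```

View pics/c4.png

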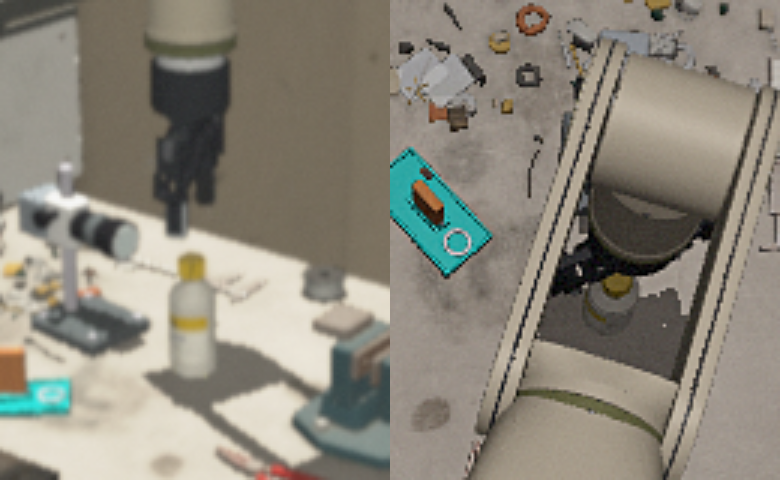

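Emit:
{"name": "apply_moves", "arguments": {"series": [[1,[0,0,-0.02],0],[1,[0,0,-0.04],0],[1,[0,-0.001,-0.053],0],[1,[0,-0.001,-0.053],0],[0.6,[0,-0.001,-0.053],0]]}}

```text
time: 4.0
tool_pos: [623.1, -146.0, 111.0]
tcp_rot: [179.9, -0.1, 20.3]
ft_force: [0.6, -0.4, -0.0]
finger_gap: 69.9
```

Emit:
{"name": "apply_moves", "arguments": {"series": [[0.45,[0,0,0],0],[0.3,[0,0,0],0],[0.1,[0,0,0],0],[0,[0,0,0],0],[0,[0,0,0],0]]}}

```text
time: 4.62
tool_pos: [623.6, -146.1, 111.8]
tcp_rot: [179.8, -0.2, 20.3]
ft_force: [-0.1, 0.3, 5.6]
finger_gap: 26.4
```

Emit:
{"name": "apply_moves", "arguments": {"series": [[0,[0,0,0],0],[0,[0,0,0],0]]}}

```text
time: 4.88
tool_pos: [623.7, -146.1, 111.8]
tcp_rot: [179.8, -0.2, 20.3]
ft_force: [0.3, 0.8, 3.1]
finger_gap: 26.6
```

Emit:
{"name": "apply_moves", "arguments": {"series": [[0,[0,0,0.015],0],[0,[0,0,0.035],0],[0,[-0.005,0.02,0.045],0],[0,[-0.015,0.05,0.045],0],[0,[-0.02,0.08,0.045],0]]}}

```text
time: 5.5
tool_pos: [603.3, -64.5, 158.0]
tcp_rot: [179.8, -0.2, 20.3]
ft_force: [-0.2, 0.6, -1.4]
finger_gap: 26.8
```

```bash
python3 - <<'E'
from h import *
print(sense()['tool_pos'],sense()['finger_gap'],sense()['ft_force'])
p=snap('scene','s3');a=p['color'];t=snap('top','t3');b=t['color']
cv2.imwrite('pics/c5.png',np.hstack([cv2.resize(a[120:280,240:370],(390,480)),cv2.resize(b[125:285,280:410],(390,480))]))
E
```

```text
[603.27261491 -64.52090789 158.00047195] 26.846046402125992 [-0.18385124  0.64471041 -1.37331654]
```

View pics/c5.png

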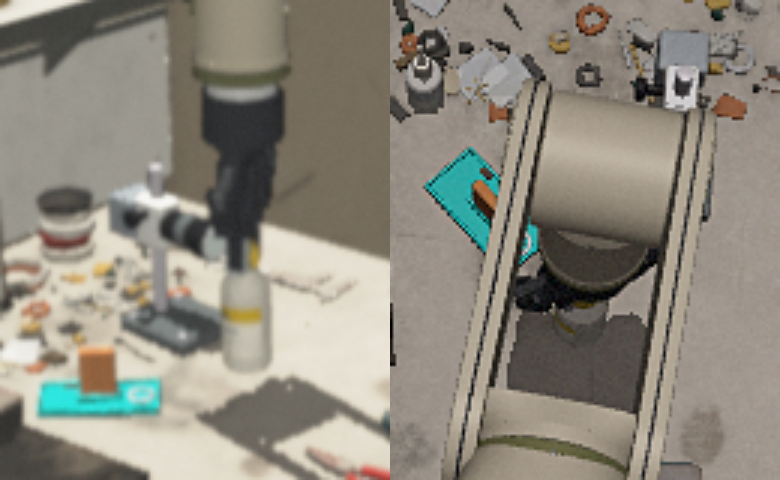

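Emit:
{"name": "apply_moves", "arguments": {"series": [[0,[-0.005,0.03,0],0],[0,[-0.01,0.065,0],0],[0,[-0.015,0.097,0],0],[0,[-0.015,0.097,-0.005],0],[0,[-0.015,0.097,-0.02],0]]}}

```text
time: 6.22
tool_pos: [589.0, 34.5, 138.6]
tcp_rot: [179.8, -0.4, 20.5]
ft_force: [0.4, 0.1, -1.9]
finger_gap: 27.0
```

Emit:
{"name": "apply_moves", "arguments": {"series": [[0,[0,0,-0.01],0],[0,[0,0,-0.018],0],[0,[0,0,-0.023],0],[0,[0,0,-0.023],0]]}}

```text
time: 6.72
tool_pos: [588.8, 34.2, 115.0]
tcp_rot: [179.8, -0.3, 20.5]
ft_force: [0.5, 0.5, -1.5]
finger_gap: 26.5
```

Emit:
{"name": "apply_moves", "arguments": {"series": [[0,[0,0,-0.0015],0],[0,[0,0,-0.003],0],[0,[0,0,-0.003],0]]}}

```text
time: 7.1
tool_pos: [588.8, 34.2, 112.1]
tcp_rot: [179.8, -0.3, 20.5]
ft_force: [-0.8, -0.4, -1.9]
finger_gap: 26.2
```

Emit:
{"name": "apply_moves", "arguments": {"series": [[0,[0,0,-0.001],0],[0,[0,0,-0.001],0]]}}

```text
time: 7.35
tool_pos: [589.3, 34.4, 111.8]
tcp_rot: [179.8, -0.4, 20.5]
ft_force: [-1.1, 0.3, 4.1]
finger_gap: 26.8
```

Contact made. Release gently and rise.

Emit:
{"name": "apply_moves", "arguments": {"series": [[0.35,[0,0,0],0],[0.5,[0,0,0],0],[0.7,[0,0,0],0],[0.9,[0,0,0],0],[1,[0,0,0],0]]}}

```text
time: 7.98
tool_pos: [589.3, 34.3, 111.8]
tcp_rot: [179.8, -0.4, 20.5]
ft_force: [0.0, 0.3, -1.0]
finger_gap: 85.6
```

Emit:
{"name": "apply_moves", "arguments": {"series": [[1,[0,0,0.02],0],[1,[0,0,0.06],0],[1,[0,0,0.1],0],[1,[-0.03,0.02,0.12],0],[1,[-0.08,0.06,0.12],0.12]]}}

```text
time: 8.6
tool_pos: [512.0, 93.2, 236.3]
tcp_rot: [179.7, -0.7, 27.3]
ft_force: [-0.1, 1.8, -0.4]
finger_gap: 85.3
```

```bash
python3 - <<'E'
from h import *
print(sense()['tool_pos'],sense()['finger_gap'],sense()['ft_force'])
p=snap('scene','s4');a=p['color'];t=snap('top','t4');b=t['color']
cv2.imwrite('pics/c6.png',np.hstack([cv2.resize(a[160:320,240:370],(390,480)),cv2.resize(b[165:325,230:360],(390,480))]))
for q in('tray','ball_center'):
    print(q,[(round(d['p'],2),w(p,d['xyz']).round().tolist()) for d in spotter.search_frame(p,q)[:3]])
E
```

```text
[512.00332413  93.22675328 236.27203619] 85.30128287693043 [-0.07694259  1.7561476  -0.35428238]
tray [(0.72, [450.0, 163.0, 6.0]), (0.63, [712.0, 29.0, 4.0])]
ball_center [(0.66, [577.0, 43.0, 60.0]), (0.62, [489.0, 180.0, 19.0])]
```

View pics/c6.png

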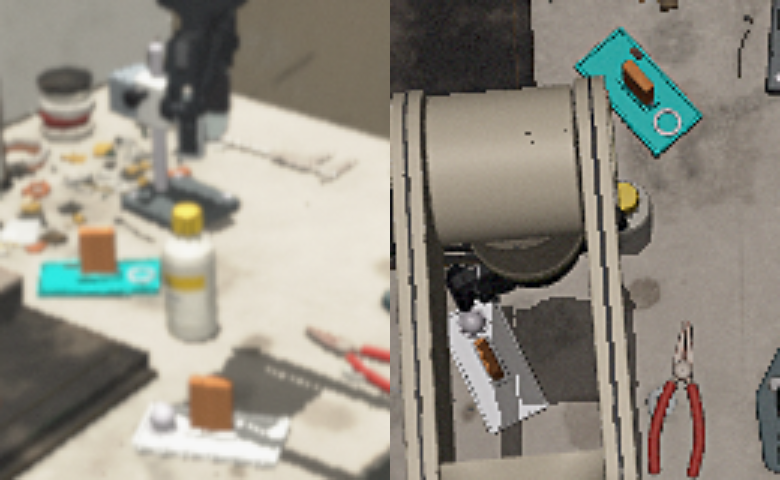

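```bash
python3 - <<'E'
from h import *
P={n:optics.snapshot(n) for n in('top','scene')}
def T(x,y,yaw,L):
    a=np.radians(yaw);L=np.array(L,float);return np.c_[x+L[:,0]*np.cos(a)-L[:,1]*np.sin(a),y+L[:,0]*np.sin(a)+L[:,1]*np.cos(a),L[:,2]]
def rect(a,b,z): return [(-a,-b,z),(a,-b,z),(a,b,z),(-a,b,z)]
tr=(455.5,158,27); cm=(764.6,-148.3,-5)
th=np.linspace(0,2*np.pi,40)
def draw(n,f,c,k,polys,out):
    im=cv2.imread('pics/%s.png'%f);x0,x1,y0,y1=c
    im=cv2.resize(im[y0:y1,x0:x1],None,fx=k,fy=k,interpolation=cv2.INTER_NEAREST)
    for pose,L,col in polys:
        q=(px(P[n],T(*pose,L))+0.5-np.array([x0,y0]))*k
        cv2.polylines(im,[np.int32(q*16).reshape(-1,1,2)],True,col,1,shift=4)
    cv2.imwrite('pics/%s.png'%out,im)
tp=[(tr,rect(60,30,10),(0,0,255)),(tr,rect(60,30,0),(0,160,0)),(tr,rect(18,6,60),(255,0,0)),(tr,np.c_[42+11*np.cos(th),11*np.sin(th),0*th+17],(255,0,255))]
cp=[(cm,rect(50,45,16),(0,0,255)),(cm,rect(50,45,0),(0,160,0)),(cm,np.c_[0*th-60,22*np.cos(th),120+22*np.sin(th)],(255,0,255))]
draw('top','top0',(240,290,255,315),8,tp,'o1'); draw('scene','scene0',(275,345,275,325),8,tp,'o2')
draw('top','top0',(345,400,130,205),8,cp,'o3'); draw('scene','scene0',(265,335,170,245),8,cp,'o4')
ims=[cv2.imread('pics/o%d.png'%i) for i in(1,2,3,4)]
def pad(a,h,w_): o=np.zeros((h,w_,3),np.uint8);o[:a.shape[0],:a.shape[1]]=a;return o
cv2.imwrite('pics/o12.png',np.hstack([pad(ims[0],480,400),cv2.resize(ims[1],(400,286)) if 0 else pad(ims[1],480,560)])[:, :960])
cv2.imwrite('pics/o12.png',cv2.resize(cv2.imread('pics/o12.png'),(800,400)))
cv2.imwrite('pics/o34.png',np.hstack([pad(ims[2],600,440),pad(ims[3],600,560)]))
cv2.imwrite('pics/o34.png',cv2.resize(cv2.imread('pics/o34.png'),(800,480)))
E
```

```text
(no output)
```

View pics/o12.png

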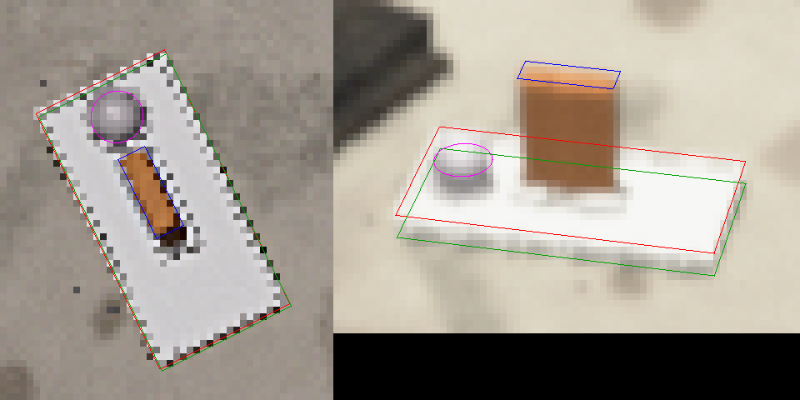

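View pics/o34.png

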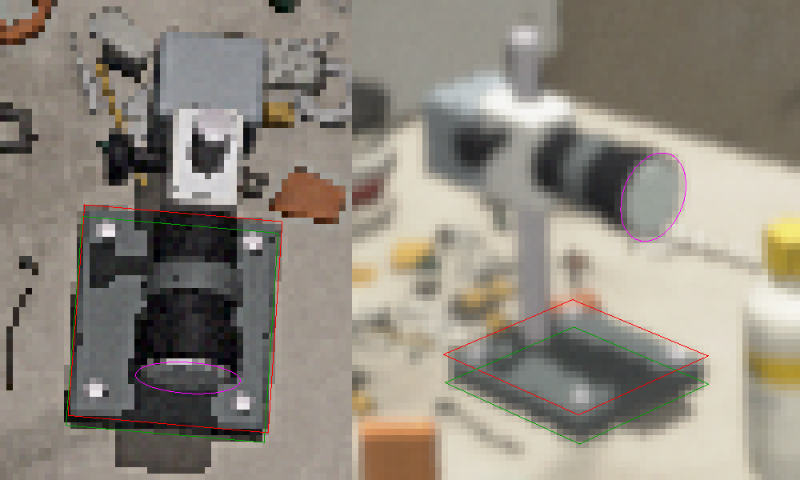

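Emit:
{"name": "apply_moves", "arguments": {"series": [[1,[-0.025,0.025,0],0],[1,[-0.045,0.05,0],0],[1,[-0.0565,0.065,-0.02],0],[1,[-0.0565,0.065,-0.06],0],[1,[-0.0565,0.065,-0.1],0]]}}

```text
time: 9.52
tool_pos: [456.3, 157.9, 133.0]
tcp_rot: [179.7, -0.6, 27.2]
ft_force: [0.2, 0.2, -0.4]
finger_gap: 85.5
```

Emit:
{"name": "apply_moves", "arguments": {"series": [[1,[0,0,0],0],[1,[0,0,-0.005],0]]}}

```text
time: 9.78
tool_pos: [458.1, 157.8, 129.9]
tcp_rot: [179.7, -0.7, 27.2]
ft_force: [0.0, 0.6, 0.4]
finger_gap: 85.4
```

```bash
python3 - <<'E'
from h import *
print(sense()['tool_pos'],sense()['tcp_rot'],sense()['ft_force'])
p=snap('scene','s5');a=p['color'];t=snap('top','t5');b=t['color']
cv2.imwrite('pics/c7.png',np.hstack([cv2.resize(a[230:330,260:360],(400,400),interpolation=2),cv2.resize(b[245:325,220:300],(400,400),interpolation=2)]))
E
```

```text
[458.10849107 157.77078013 129.88668499] [179.68442041  -0.73558815  27.18717575] [0.03265531 0.55836541 0.43053316]
```

View pics/c7.png

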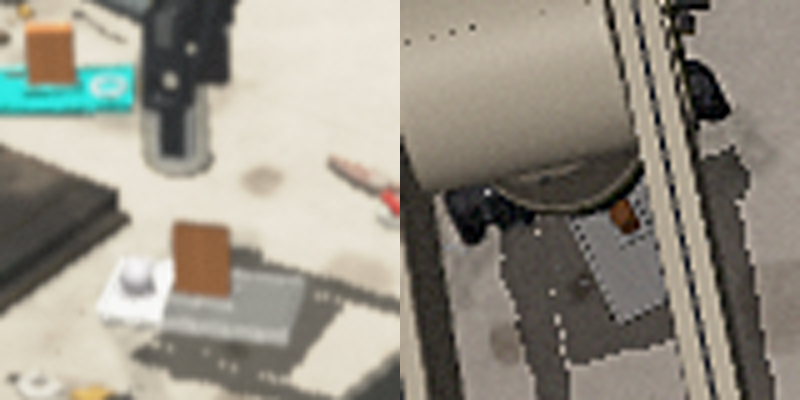

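Emit:
{"name": "apply_moves", "arguments": {"series": [[1,[-0.0025,0,-0.03],0],[1,[-0.0025,0,-0.06],0],[1,[-0.0025,0,-0.08],0],[1,[-0.0025,0,-0.093],0],[1,[-0.0025,0,-0.093],0]]}}

```text
time: 10.5
tool_pos: [455.3, 157.9, 36.7]
tcp_rot: [179.7, -0.7, 27.2]
ft_force: [-0.1, -0.1, -0.6]
finger_gap: 85.1
```

```bash
python3 - <<'E'
from h import *
print(sense()['tool_pos'],sense()['tcp_rot'],sense()['ft_force'])
p=snap('scene','s6');a=p['color']
cv2.imwrite('pics/c8.png',cv2.resize(a[230:330,260:360],(600,600),interpolation=2))
E
```

```text
[455.2705251  157.86169829  36.67145487] [179.69669986  -0.70861361  27.20200026] [-0.0984328  -0.10550805 -0.64919382]
```

View pics/c8.png

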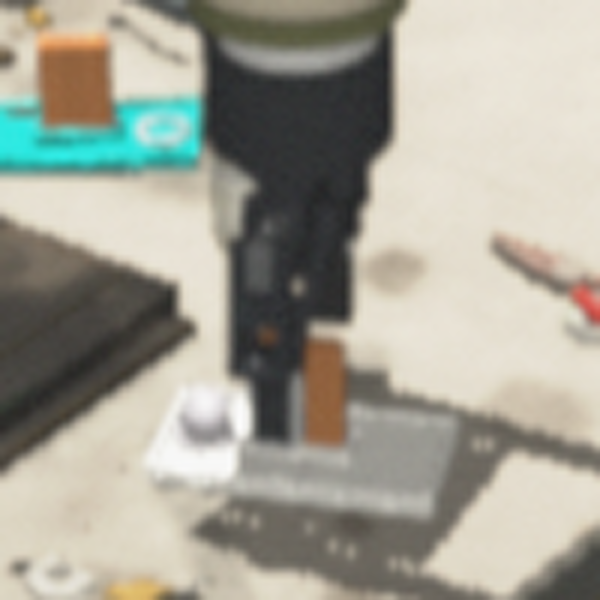

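```bash
python3 - <<'E'
from h import *
p=optics.snapshot('scene')
a=np.radians(27.2);c=np.array([455.3,157.9]);j=np.array([-np.sin(a),np.cos(a)])
for o in(0,43,50,-43):
    X=np.r_[c+o*j,30]; print(o,((px(p,X)+.5-[260,230])*6).round())
E
```

```text
0 [[304. 399.]]
43 [[279. 458.]]
50 [[275. 468.]]
-43 [[328. 343.]]
```

Emit:
{"name": "apply_moves", "arguments": {"series": [[0.5,[0,0,0],0],[0.3,[0,0,0],0],[0.2,[0,0,0],0],[0.15,[0,0,0],0],[0.1,[0,0,0],0]], "grip_force": 35}}

```text
time: 11.22
tool_pos: [456.3, 158.1, 37.9]
tcp_rot: [179.7, -0.8, 27.2]
ft_force: [0.1, -0.7, 2.2]
finger_gap: 11.3
```

Emit:
{"name": "apply_moves", "arguments": {"series": [[0,[0,0,0],0],[0,[0,0,0],0],[0,[0,0,0],0]]}}

```text
time: 11.6
tool_pos: [456.2, 158.1, 37.9]
tcp_rot: [179.7, -0.8, 27.2]
ft_force: [0.4, 0.4, 1.7]
finger_gap: 11.7
```

Gripped. Lift slowly with a smooth profile.

Emit:
{"name": "apply_moves", "arguments": {"series": [[0,[0,0,0.002],0],[0,[0,0,0.006],0],[0,[0,0,0.012],0],[0,[0,0,0.018],0],[0,[0,0,0.02],0]]}}

```text
time: 12.22
tool_pos: [456.7, 158.3, 58.7]
tcp_rot: [179.7, -0.9, 27.2]
ft_force: [0.1, -0.7, -2.0]
finger_gap: 11.1
```

```bash
python3 - <<'E'
from h import *
print(sense()['tool_pos'],sense()['tcp_rot'],sense()['ft_force'],sense()['wrist_torque'])
p=snap('scene','s7');a=p['color']
cv2.imwrite('pics/c9.png',cv2.resize(a[230:330,260:360],(600,600),interpolation=2))
E
```

```text
[456.73039646 158.26094799  58.72427978] [179.65321355  -0.89497813  27.20800481] [ 0.07887713 -0.65515496 -1.97548774] [-0.06038639  0.09561455  0.00695459]
```

View pics/c9.png

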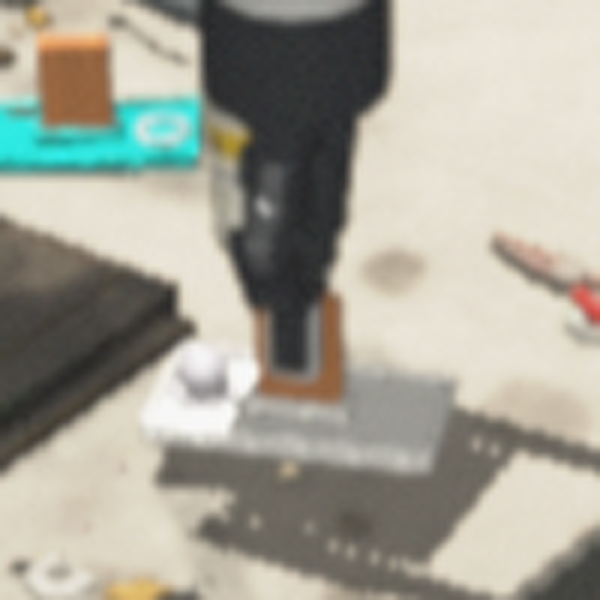

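Emit:
{"name": "apply_moves", "arguments": {"series": [[0,[0,-0.002,0.007],0],[0,[0,-0.007,0.024],0],[0,[0,-0.013,0.046],0],[0,[0,-0.018,0.063],0],[0,[0,-0.02,0.07],0]]}}

```text
time: 12.9
tool_pos: [457.7, 138.0, 130.7]
tcp_rot: [179.6, -1.0, 27.2]
ft_force: [0.8, -0.4, -2.5]
finger_gap: 11.5
```

Emit:
{"name": "apply_moves", "arguments": {"series": [[0,[0,-0.007,0.006],-0.01],[0,[0,-0.025,0.02],-0.04],[0,[0,-0.048,0.038],-0.08],[0,[0,-0.065,0.053],-0.11],[0,[0,-0.072,0.06],-0.12]]}}

```text
time: 13.52
tool_pos: [458.1, 65.1, 191.6]
tcp_rot: [179.6, -1.1, 20.2]
ft_force: [-0.6, -1.1, -1.7]
finger_gap: 11.3
```

Emit:
{"name": "apply_moves", "arguments": {"series": [[0,[0.003,-0.008,0],-0.01],[0,[0.01,-0.028,0],-0.04],[0,[0.02,-0.052,0],-0.08],[0,[0.027,-0.072,0],-0.11],[0,[0.03,-0.08,0],-0.12]]}}

```text
time: 14.15
tool_pos: [488.0, -15.6, 190.7]
tcp_rot: [179.6, -1.0, 13.3]
ft_force: [-0.1, 0.2, -2.4]
finger_gap: 11.4
```

Emit:
{"name": "apply_moves", "arguments": {"series": [[0,[0.003,-0.007,0],-0.02],[0,[0.01,-0.025,-0.002],-0.06],[0,[0.018,-0.046,-0.005],-0.12],[0,[0.026,-0.065,-0.008],-0.15],[0,[0.029,-0.072,-0.01],-0.16]]}}

```text
time: 14.78
tool_pos: [517.4, -89.3, 180.3]
tcp_rot: [179.6, -1.0, 3.9]
ft_force: [0.5, -0.2, -2.1]
finger_gap: 11.4
```

Emit:
{"name": "apply_moves", "arguments": {"series": [[0,[0.004,-0.005,-0.002],-0.02],[0,[0.014,-0.016,-0.007],-0.06],[0,[0.026,-0.03,-0.013],-0.12],[0,[0.036,-0.041,-0.018],-0.15],[0,[0.04,-0.045,-0.02],-0.16]]}}

```text
time: 15.4
tool_pos: [557.7, -134.8, 159.6]
tcp_rot: [179.6, -1.0, -5.3]
ft_force: [-0.3, -1.1, -1.7]
finger_gap: 11.8
```

```bash
python3 - <<'E'
from h import *
print(sense()['tool_pos'],sense()['tcp_rot'],sense()['ft_force'],sense()['wrist_torque'])
p=snap('scene','s8');a=p['color'];t=snap('top','t8');b=t['color']
cv2.imwrite('pics/c10.png',np.hstack([cv2.resize(a[140:260,270:370],(400,480),interpolation=2),cv2.resize(b[130:250,320:420],(400,480),interpolation=2)]))
E
```

```text
[ 557.74916806 -134.79800756  159.59711284] [179.63030925  -0.95886816  -5.26557449] [-0.33527278 -1.13796474 -1.73241048] [0.02898399 0.08881491 0.05524063]
```

View pics/c10.png

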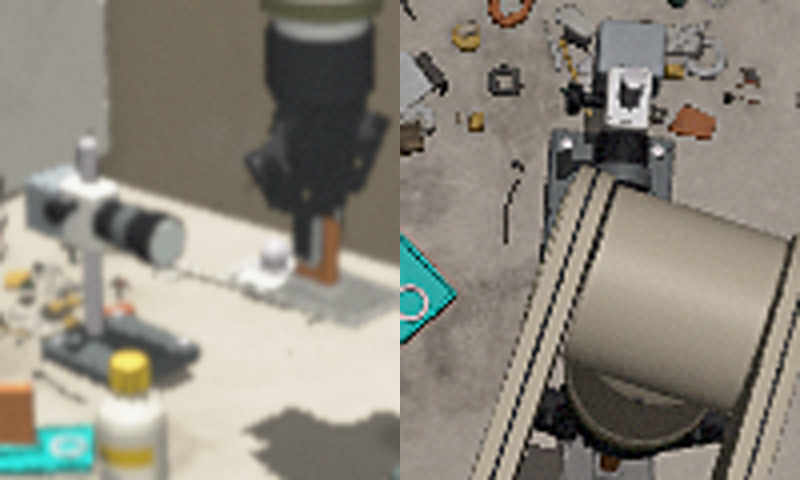

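```bash
python3 - <<'E'
from h import *
p=optics.snapshot('top'); s=optics.snapshot('scene')
a=cv2.imread('pics/top0.png'); g=cv2.cvtColor(a,6)
for y in range(162,192): print(y,' '.join('%3d'%v for v in g[y,353:392]))
E
```

```text
162 139 146 133 131 143  99 105 101  85 131 129 125 156  62  75  76  81  45  57  57  64  59  58  62  71  87  85  83  80 148 141 139 137 139  42  93 101 109 109
163 136 139 141 134 110  72  99  93  95  94  94  94  97  34  51  45  34  18  22  25  16  16  32  25  34  20  15  36  69 164 152 144 150 146 146 154  25  61  81
164 126 141 137 144 124  75 100  95 143 116  93 100 104  25  48  44  13  27  12  22  20  34  35  34  33  36  26  15  14  74  99 108  94 134 133 157 155 157 160
165 143 139 142 147  75  74  99 158 208 206  84 101 105  32  43  46  12  14  28  14  23   6  37  44  36  23  15  11  22  62 104  95  92  99  98 109 155 151 148
166 147 142 143 159  87  73 107 161 238 236 103  99 104 111 111  38  17  17  24  36  26  39  40  36  35  30  27  25   0  56 120 169 116  96  94  78 152 151 149
167 135 148 155 161  53  88 107 106  55  51  99  95 105 106 108  34   6  17  17  23  16  42  38  47  44  31  17  24  28  95 211 208 208  90  44 103 159 149 150
168 137 144 153 161  37  99  37  37  28  30 110 103 101 106 110  35  10  20  28  16  28  46  32  41  35  21  23  22  16  88 156 234 158  99 
[... 2999 characters left out ...]
 131  83 121  62   4  55 109 110 102  80 129 159 156 157 155
188 156 157 122  64 110 104  99 101 103 104 106 116  24  22  53  85  81  70  73  69  77  75  71  73  74  72 114  79  15  83 105 110 105  87 128 162 159 155 156
189 149 157 119  71 110  97 144 125  98 102 106 111  30  41  41  51  70  78  84  78  78  77  73  84  72  74  70  51  46 114 108 110 111  71 127 161 154 158 154
190 151 162 127  73 113 146 215 214 128 101 106 110 120  31  46  44  43  41  56  65  58  71  72  53  59  57 105 112 107 102 103 104 111  78 165 153 151 155 154
191 153 159  19  83 105 115 234 233  44 106 101 108 114  33  41  36  40  48  44  37  40  37  38  42  30  40 116 103  98 150 119  99 109  66 168 157 155 157 155
```

```bash
python3 - <<'E'
from h import *
p=optics.snapshot('top')
a=cv2.imread('pics/top0.png'); g=cv2.cvtColor(a,6).astype(float)
B=[]
for x,y in((361,166),(384,167),(382.5,192.5),(359.5,190.5)):
    x0,y0=int(x)-3,int(y)-3; c=np.clip(g[y0:y0+8,x0:x0+8]-135,0,None)
    if x>380: c[:,6 if y<180 else 5:]=0
    yy,xx=np.mgrid[y0:y0+8,x0:x0+8]; B.append(((c*xx).sum()/c.sum(),(c*yy).sum()/c.sum()))
print(np.round(B,2)); 
b=ray(p,B,18); print(b.round(1).tolist(),b.mean(0))
e=(b[0]+b[1]-b[2]-b[3])/2; f=(b[1]+b[2]-b[0]-b[3])/2
print(np.linalg.norm(e),np.linalg.norm(f),np.degrees(np.arctan2(e[1],e[0])),np.degrees(np.arctan2(f[1],f[0]))+90)
x=ray(p,[(373.9,184),(374.3,168),(373.9,172)],120);print(x.round(1).tolist())
c=b.mean(0);
for yaw in(-5,):
    th=np.radians(yaw); print([( (q-c)[:2]@[np.cos(th),np.sin(th)], (q-c)[:2]@[-np.sin(th),np.cos(th)]) for q in x])
E
```

```text
[[361.3  165.55]
 [384.   167.27]
 [382.46 192.5 ]
 [359.44 190.5 ]]
[[805.1, -118.0, 18.0], [800.0, -183.8, 18.0], [723.9, -177.7, 18.0], [729.7, -111.6, 18.0]] [ 764.65540848 -147.78423418   18.        ]
76.00412192865501 66.12426195278253 -4.722760425078256 -4.730357138289719
[[717.5, -143.5, 120.0], [762.9, -145.5, 120.0], [751.5, -144.2, 120.0]]
[(np.float64(-47.31250881205318), np.float64(0.11922002973128781)), (np.float64(-1.9810084610176009), np.float64(2.1450165295195385)), (np.float64(-13.441459555275411), np.float64(2.4469443791492282))]
```

Emit:
{"name": "apply_moves", "arguments": {"series": [[0,[0.0035,0,-0.002],0.002],[0,[0.012,0.0005,-0.0065],0.005],[0,[0.0235,0.001,-0.0125],0.008],[0,[0.032,0.001,-0.017],0.01],[0,[0.0355,0.0012,-0.0187],0.01]]}}

```text
time: 16.27
tool_pos: [593.1, -132.6, 140.8]
tcp_rot: [179.6, -0.9, -4.6]
ft_force: [0.3, -0.4, -2.7]
finger_gap: 11.8
```

Emit:
{"name": "apply_moves", "arguments": {"series": [[0,[0,0,0],0],[0,[0,0,0],0]]}}

```text
time: 16.52
tool_pos: [593.0, -132.6, 140.8]
tcp_rot: [179.6, -0.9, -4.6]
ft_force: [0.1, 0.5, -1.4]
finger_gap: 11.3
```

```bash
python3 - <<'E'
from h import *
print(sense()['tool_pos'],sense()['tcp_rot'],sense()['ft_force'],sense()['wrist_torque'])
p=snap('scene','s9');a=p['color'];t=snap('top','t9');b=t['color']
x0,y0,k=270,160,8
im=cv2.resize(a[y0:y0+75,x0:x0+100],None,fx=k,fy=k,interpolation=cv2.INTER_NEAREST)
th=np.linspace(0,2*np.pi,60); yaw=np.radians(-4.7); c=np.array([764.65,-147.8])
def cam(L): L=np.atleast_2d(L); return np.c_[c[0]+L[:,0]*np.cos(yaw)-L[:,1]*np.sin(yaw),c[1]+L[:,0]*np.sin(yaw)+L[:,1]*np.cos(yaw),L[:,2]]
def dr(X,col): cv2.polylines(im,[np.int32((px(p,X)+.5-[x0,y0])*k*16).reshape(-1,1,2)],True,col,1,shift=4)
dr(cam(np.c_[0*th-60,22*np.cos(th),120+22*np.sin(th)]),(255,0,255))
R=cv2.Rodrigues(np.array(p['rvec'],float))[0]
f=cam([-130,0,120])[0]; dr(f+11*(np.cos(th)[:,None]*R[0]+np.sin(th)[:,None]*R[1]),(0,0,255))
cv2.imwrite('pics/c11.png',im)
cv2.imwrite('pics/c12.png',cv2.resize(b[125:250,310:430],(480,500),interpolation=2))
print('focus',f,px(p,f),'glass',px(p,cam([-60,0,120])))
for q in('ball_center','tray'):
    print(q,[(round(d['p'],2),w(p,d['xyz']).round(1).tolist(),px(p,w(p,d['xyz'])).round(1)) for d in spotter.search_frame(p,q)[:3]])
for d in spotter.masks_of(p,'ball_center')[:3]:
    ys,xs=np.nonzero(d['mask']); print(d['p'],len(xs),xs.min(),xs.max(),ys.min(),ys.max(),xs.mean(),ys.mean())
E
```

```text
[ 593.00850432 -132.58702955  140.8020478 ] [179.64038021  -0.92532517  -4.58895207] [ 0.13714516  0.47807747 -1.42096228] [0.02510367 0.03477379 0.02111521]
focus [ 635.08713971 -137.14799388  120.        ] [[328.0417006  206.42290052]] glass [[311.5256896  200.26691895]]
ball_center [(0.46, [630.2, -133.7, 123.5], array([[328.6, 206.1]]))]
tray [(0.96, [579.3, -125.9, 108.6], array([[340.6, 215.9]])), (0.84, [713.5, 29.0, 3.0], array([[272.6, 254.1]]))]
```

View pics/c11.png

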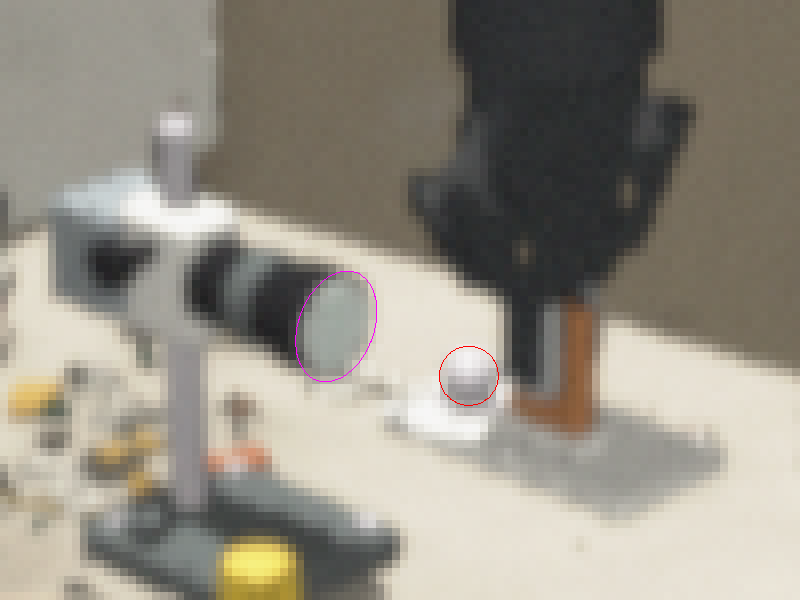

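View pics/c12.png

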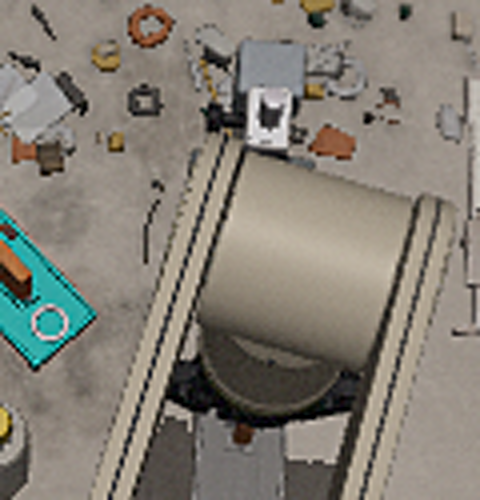

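```bash
python3 - <<'E'
from h import *
t=snap('top','t10');p=snap('scene','s10');yaw=np.radians(-4.6)
def T(L,o=(593.0,-132.6,102.9)): L=np.array(L,float); return np.c_[o[0]+L[:,0]*np.cos(yaw)-L[:,1]*np.sin(yaw),o[1]+L[:,0]*np.sin(yaw)+L[:,1]*np.cos(yaw),L[:,2]+o[2]]
def rect(a,b,z): return [(-a,-b,z),(a,-b,z),(a,b,z),(-a,b,z)]
outs=[]
for k,(x0,y0,wd,h) in((t,(345,210,50,60)),(p,(310,185,60,60))):
    im=cv2.resize(k['color'][y0:y0+h,x0:x0+wd],None,fx=7,fy=7,interpolation=0)
    for L,c in((rect(60,30,10),(0,0,255)),(rect(60,30,0),(0,160,0)),(rect(18,6,60),(255,0,0))):
        cv2.polylines(im,[np.int32((px(k,T(L))+.5-[x0,y0])*7*16).reshape(-1,1,2)],True,c,1,shift=4)
    outs.append(im)
cv2.imwrite('pics/c13.png',np.hstack(outs))
E
```

```text
(no output)
```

View pics/c13.png

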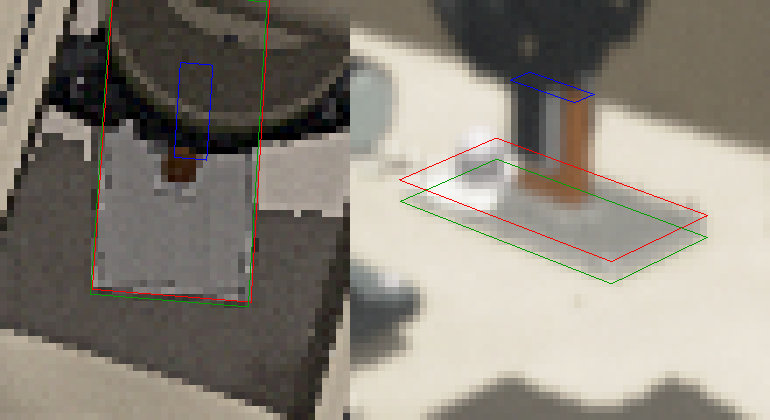

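```bash
python3 - <<'E'
from h import *
a=cv2.imread('pics/s10.png')[195:235,315:375]
a=cv2.resize(a,None,fx=13,fy=13,interpolation=cv2.INTER_CUBIC)
a=np.clip((a.astype(float)-90)*1.8,0,255).astype(np.uint8)
# overlay prediction for level tray
p=optics.snapshot('scene');yaw=np.radians(-4.6)
o=(593.0,-132.6,102.9)
for z,c in((10,(0,0,255)),(0,(0,160,0))):
    L=np.array([(-60,-30,z),(60,-30,z),(60,30,z),(-60,30,z)],float)
    X=np.c_[o[0]+L[:,0]*np.cos(yaw)-L[:,1]*np.sin(yaw),o[1]+L[:,0]*np.sin(yaw)+L[:,1]*np.cos(yaw),L[:,2]+o[2]]
    cv2.polylines(a,[np.int32((px(p,X)+.5-[315,195])*13*16).reshape(-1,1,2)],True,c,1,shift=4)
cv2.imwrite('pics/c14.png',a)
E
```

```text
(no output)
```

View pics/c14.png

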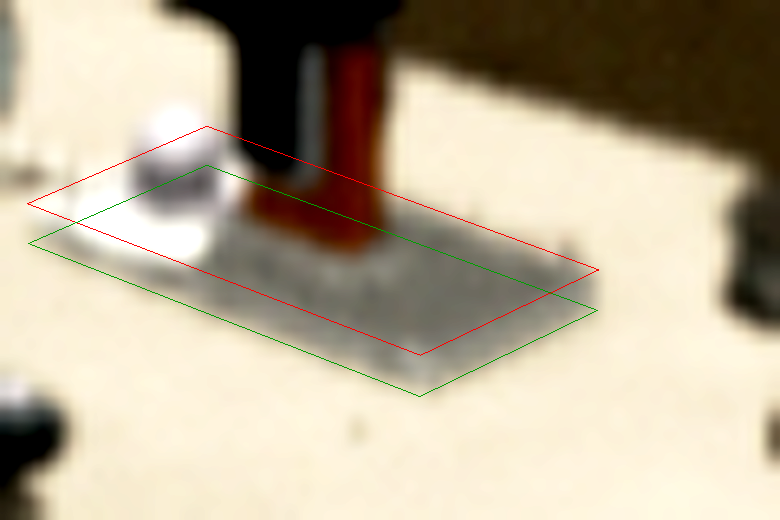

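Emit:
{"name": "apply_moves", "arguments": {"series": [[0,[0,-0.0005,0],-0.001],[0,[0,-0.001,0],-0.002],[0,[0,-0.001,0],-0.002],[0,[0,-0.001,0],-0.002]]}}

```text
time: 17.42
tool_pos: [593.1, -133.6, 141.0]
tcp_rot: [179.6, -0.9, -4.7]
ft_force: [-0.6, -0.2, -1.9]
finger_gap: 11.4
```

Emit:
{"name": "apply_moves", "arguments": {"series": [[0,[0,0,0],0],[0,[0,0,0],0],[0,[0,0,0],0],[0,[0,0,0],0]]}}

```text
time: 17.92
tool_pos: [593.1, -133.6, 141.0]
tcp_rot: [179.6, -0.9, -4.7]
ft_force: [-0.2, -0.1, -1.5]
finger_gap: 11.5
```

```bash
python3 - <<'E'
from h import *
s=sense();print(s['tool_pos'],s['tcp_rot'],s['qd'].round(2),s['finger_gap'])
p=snap('scene','s11')
cv2.imwrite('pics/c15.png',cv2.resize(p['color'][150:350,230:430],(600,600)))
E
```

```text
[ 593.11402235 -133.61602563  140.95909947] [179.64064821  -0.94936088  -4.70814145] [-0.12 -0.05 -0.02  0.02 -0.05  0.03] 11.45487854842649
```

View pics/c15.png

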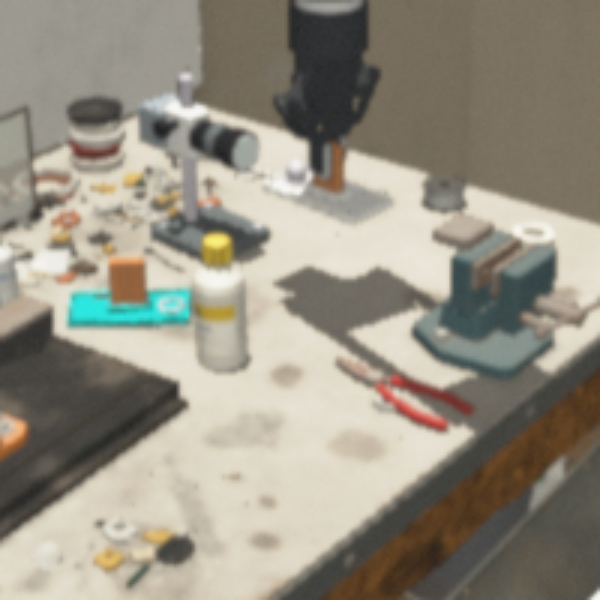

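The picture shows the bottle upright at (222,310), and the tray held still with the ball at (294,170), facing the lens at (243,150). Nothing else has moved.

```bash
python3 -c "
from bench import hand_in; print(hand_in())"
```

```text
the job is handed in; nothing more can be done
None
```

I did both parts of the job in the order asked and handed it in at about 18 s, with the tray still held in front of the lens.

- **Bottle:** I lifted it by its cap and stood it upright at about (589, 34), some 18 cm from where it was. The later pictures show it standing.
- **Tray:** I pinched the bare tray's grip plate at 35 N and carried it over in small, smooth steps. It is held with the ball at the point 70 mm in front of the glass, turned −4.7° to match the lens axis.

**Last checks:**
- The tool stood still at (593.1, −133.6, 141.0), within about 0.5 mm of where I worked out it should be. The plate was still gripped, with the fingers 11.5 mm apart.
- With the tool 1 mm to one side of that, the ball fell on the projected focus point in the scene picture to within about half a pixel, or 1–2 mm. I then made the 1 mm correction.
- The tool's tilt changed by only about 0.15° after the grasp. The ball sat in its pocket in every picture I took of the tray.

**What was less certain:**
- In one overlay the tray's edge sat about 0.7 pixel (1.5 mm) above the model. The ball overlay did not show this, so I left it as calibration error.
- At the final pose the arm hid the ball from the top camera. How far the ball lies along the scene camera's line of sight therefore rests on the arm's own position readings and the tray's rear edge, which agreed with the model to about a pixel.

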